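# Shut and pin the gate of the drilling jig

## Robot

A 7-joint arm with a two-finger parallel gripper is mounted at the origin on a cart in front of the work surface, level with it; the furniture and walls round the work are solid. World frame = base frame: x ahead of the robot, y to its left, z up, the work surface at z = 0. Lengths are in m, angles in rad, forces in N, time in s.
With the tool pointing down it reaches from about 0.4 to 0.9 m from the base axis. Payload 5.5 kg.
Tool frame: the origin (TCP) lies midway between the tips of the shut fingers; the grasp point (between the pads) lies 19 mm behind it (manip.grip_depth is the distance from the TCP to the grasp point, in m); z points along the fingers, x is the direction in which the jaws open and shut, and the axes are right-handed (so a half turn about z gives the same grasp; the last joint's range is limited). The gripper opens to 92 mm and grips with 3 to 60 N. Pads are 19 mm wide; open, the fingers measure 130 mm over their backs; the gripper's body (75 mm by 190 mm) begins 47 mm behind the grasp point.
Start: joints at [1.401, 0.501, -0.427, 1.55, 0.221, 1.138, -0.21], TCP at [0.273, -0.59, 0.227] pointing down, gripper open.
Joint ranges: [-2.88, 2.88], [-0.31, 2.03], [-1.54, 1.56], [0.2, 2.42], [-1.41, 4.55], [0.19, 2.02], [-2.57, 2.57]. Speed limits (rad/s): [2.57, 2.57, 3.14, 3.14, 3.14, 3.14, 3.14].

## Interface

Orientations are given as a unit quaternion [x, y, z, w].
In Python, from bench import manip, effector, viewer gives the robot as it stands. Calls block until the motion is done:
- manip.move_pose(position, orientation): joint-space move of the TCP to a pose.
- manip.servo_line(position, ori=None, vel=0.15): straight line of the TCP; ori=None keeps the orientation; vel is the mean speed in m/s.
- manip.movej(angles): joint-space move.
- effector.open_jaws() and effector.close(f_grip=None): open the fingers fully, or close them until they stop; f_grip is the grip in N (None keeps the last).
- manip.sleep(seconds).
- manip.solve_ik(position, orientation): joint angles nearest the present ones, or None.
- viewer.get_image(name): name is "scene" or "top" or "wrist"; returns the picture (384x512x3 uint8, red, green, blue); there is no depth.
- viewer.get_calibration(name): a dict with "vfov" (degrees; the focal length in pixels is half the picture's height over the tangent of half this angle, whatever the lens; pixels are square), "cx", "cy" (the principal point, pixels), "eye" and "attitude" of the camera in the world. Camera axes: x right, y down, z forward; pixel columns grow to the right and rows downward; lengths in m; the calibration is good to about 2 mm. A picture is of the moment at which its call begins: read the wrist's pose just before it. get_calibration takes no time and is no camera call; for the wrist camera it gives the pose at the moment of the call.
A pose or a line that the arm cannot do raises manip.PlanningError and nothing moves.
- manip.hand_in(): hands the job in, once; it reports no verdict.
Readings, each from a call of its own:
- manip.current_clock(): time.
- manip.current_q(): joint angles.
- manip.current_joint_velocities(): joint speeds.
- manip.current_tau(): joint torques, N m.
- manip.current_tool_pos(): TCP position.
- manip.current_tcp_rot(): TCP orientation.
- manip.current_force(): force on the tool from outside, world axes, zero at the start.
- manip.current_wrist_torque(): the same for the moment, N m.
- manip.current_finger_gap(): finger opening in m.
Only numpy, scipy, OpenCV 4.12 (cv2) and the standard library are available. Lean on these libraries where they do the work, as an engineer would, in place of code of your own. Each camera call takes 0.05 s, during which the arm holds its last target.

## Task

Get the drilling jig ready for the next hole: swing its gate shut by the wooden handle until it stops between the ears of the bracket, then press in the button of the ball-lock pin that is parked in the bracket and push the pin down through the lined-up holes until its collar sits on the bracket. Let the button come back up so that the balls lock the pin underneath. Leave the block lying in its nest and do not knock over or push away the spare blocks behind the jig.

Things in the scene. Friction and masses are not known exactly. Their poses are not given: they have to be found in the camera images.
- jig: drilling jig fixed to the bench: plywood base 110 x 310 x 18 mm, dark steel bracket at its +y end, pivot pillar at the other, nest of low dark strips between. Origin: centre of the base's underside; x to the side of the bracket's column, away from the robot, y along the base, z up. At x = 0: pivot axis y = -105 mm, nest y = -40, pin hole y = +105.
- bracket_hole (a point): mouth of the upright 22 mm hole in the bracket's top, 106 mm above the bench. Three level ears, 46 x 46 mm, on a column on the +x side (the gate's stop): lower ear 40 to 54 mm above the bench, gap for the gate 54 to 74, middle ear 74 to 84, slot 84 to 94 where the pin's balls are parked, top ear 94 to 106; open below the lower ear.
- gate (a joint): gate: flat steel bar 44 mm wide, 16 thick, about 300 long, swinging level on the pillar, underside 56 and top 72 mm above the bench; a 23 mm hole lies 210 mm from the pivot. rad: 0 shut (firm stop at the column, its hole under the pin), growing as the free end swings to the jig's -x side (anticlockwise from above), at most 1.25. Stays where left; about 2 N at the handle moves it.
- gate_pivot (a point): point on the gate's upright pivot axis, at the gate's top face (72 mm above the bench)
- gate_handle (a point): centre of the top of the gate's upright round wooden handle: 23 mm in diameter, from 72 to 122 mm above the bench, 110 mm from the pivot axis on the line to the gate's hole, 100 mm short of the hole. Push its side to swing the gate.
- lock_pin: steel ball-lock pin, upright and loose in the bracket: shank 20 x 85 mm with 8 mm conical nose, 4 balls 72 mm below the collar; dark collar 36 mm wide, 24 high, with a 64 mm T-bar. Origin: centre of the collar's underside, z up. Starts parked 54 mm above home, leaning up to 4 degrees, balls in the slot: it goes down only while the button is pressed. Home: collar rests on the bracket's top. 0.3 kg.
- pin_button (a joint): travel of the pin's button in m: 0 up (balls out, locked), 0.008 fully in (balls drawn in). Its spring gives 3 N at the start, 7 N fully in. A straight push down on the button first presses it in, then carries the pin down for a few N more until the collar stops it; let go, the button rises and the balls stand out under the lower ear.
- button_top (a point): centre of the top face of the pin's mushroom button, 24 mm in diameter: 38 mm above the collar's underside when up, 30 mm when pressed, so it is always proud of the collar
- block_work: tapered hardwood block 28 x 50 x 64 mm, lying loose on its broad face in the jig's nest, slightly sloping because of its taper, at most 50 mm above the bench, clear under the gate. Origin: centre of its 28 x 50 mm foot end; its z runs along its 64 mm length to the robot's side, its x points up.
- block_a: one of three spare tapered blocks, 28 x 50 x 63 mm, standing on the bench behind the jig; origin: centre of its underside; leave alone
- block_b: the second spare block, likewise; leave alone
- block_c: the third spare block, likewise; leave alone
Not all that is in view belongs to the job. Leave any green look-alike of the lock_pin alone.

How it is judged:
On the way, in this order (a step that is already met when the one before it is completed fails the run):
1. the gate is swung shut while the pin is still parked (value of joint gate below 0.03 rad and z of lock_pin in the frame of jig above 0.15 m), for 0.2 s.
2. with the gate shut, the pin's button is pressed in (value of joint gate below 0.03 rad and value of joint pin_button above 0.004 m).
At the end, for the whole second after the job is handed in: The gate is shut (within 0.03 rad); the pin is through the bracket and gate, upright, with its collar within 3 mm of the bracket's top face; its button is back up (within 2 mm), so the balls are out under the lower ear; it is at rest; the block still lies in its nest (value of joint gate below 0.03 rad and z of lock_pin in the frame of jig below 0.109 m and horizontal distance between lock_pin and bracket_hole below 0.005 m and angle between lock_pin's own z axis and vertical below 0.08 rad and value of joint pin_button below 0.002 m and linear speed of lock_pin below 0.02 m/s and angle between block_work's own x axis and vertical below 0.25 rad and z of block_work in the frame of jig below 0.038 m); the robot touches nothing.
It fails at once if the block is tipped or lifted out of its nest (angle between block_work's own x axis and vertical above 0.35 rad or distance of block_work from where it was at the start of the episode above 0.03 m).
It fails at once if a spare block is knocked over or pushed more than 40 mm (distance of any of block_a, block_b, block_c from where it was at the start of the episode above 0.04 m or angle between any of block_a, block_b, block_c's own z axis and vertical above 0.5 rad).
It also fails if it takes over 40 s, if anything falls off the work surface, if the arm or the gripper's body presses on something with over 40 N, if the wrist force passes 120 N, or if a joint passes its speed limit or range.

## Working session

There is one attempt and no reset: what is moved stays moved. The work goes in short steps, each a Python script; the robot and the scene stay as the last script left them, time stands still between calls to the robot, and variables do not carry over. Pictures are saved under pics/ and viewed, and the job is handed in when it is done.

```bash
ls; mkdir -p pics; python3 - <<'E'
from bench import manip, effector, viewer
import cv2
for n in ("scene","top","wrist"):
    c=viewer.get_calibration(n); print(n,c)
    im=viewer.get_image(n); cv2.imwrite(f"pics/{n}0.png",im[:,:,::-1])
print(manip.current_clock(),manip.current_tcp_rot(),manip.current_finger_gap())
E
```

```text
pics
scene {'vfov': 56.03480251018076, 'cx': 257.20571867959063, 'cy': 189.59082233530762, 'eye': array([ 0.15388022, -0.54297037,  0.58856383]), 'attitude': array([ 0.82344825, -0.29196549,  0.16012144, -0.45940206])}
top {'vfov': 56.76607748778656, 'cx': 253.2896172770384, 'cy': 193.36249506408612, 'eye': array([0.49250066, 0.01423469, 0.98453121]), 'attitude': array([-0.70415487,  0.7076844 , -0.03802855,  0.04361803])}
wrist {'vfov': 69.11691857707204, 'cx': 254.7460204492063, 'cy': 190.39692402412487, 'eye': array([ 0.34483101, -0.55655037,  0.38376103]), 'attitude': array([ 0.83277315, -0.53304723, -0.0813968 ,  0.12539576])}
0.15 [ 8.42462185e-01 -5.38754962e-01 -6.13406561e-04 -4.25454186e-04] 0.09175136750402366
```

View pics/scene0.png

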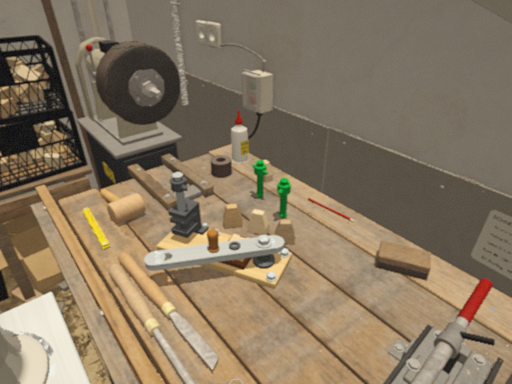

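View pics/top0.png

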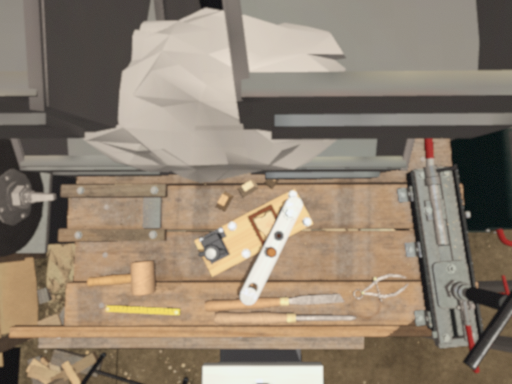

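View pics/wrist0.png

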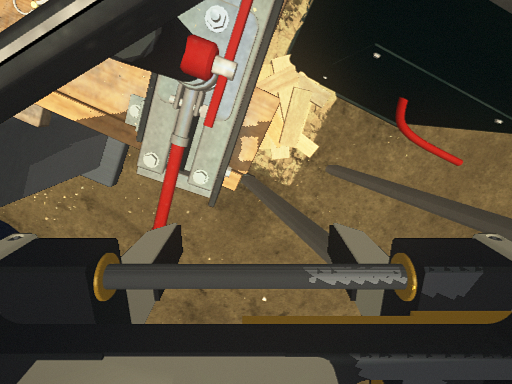

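```bash
cat > h.py <<'E'
from bench import manip, effector, viewer
import numpy as np, cv2
from scipy.spatial.transform import Rotation as R
def ray(c,p):
    f=192/np.tan(np.radians(c['vfov']/2))
    d=R.from_quat(c['attitude']).apply([(p[0]-c['cx'])/f,(p[1]-c['cy'])/f,1]); return np.array(c['eye']),d
def onz(c,p,z):
    e,d=ray(c,p); return e+d*(z-e[2])/d[2]
def proj(c,P):
    f=192/np.tan(np.radians(c['vfov']/2))
    q=R.from_quat(c['attitude']).inv().apply(np.atleast_2d(P)-c['eye']); return np.c_[q[:,0]/q[:,2]*f+c['cx'],q[:,1]/q[:,2]*f+c['cy']]
def tri(c1,p1,c2,p2):
    e1,d1=ray(c1,p1);e2,d2=ray(c2,p2)
    A=np.c_[d1,-d2];s=np.linalg.lstsq(A,e2-e1,rcond=None)[0]
    a=e1+s[0]*d1;b=e2+s[1]*d2;return (a+b)/2,np.linalg.norm(a-b)
def save(im,name,box=None,k=1):
    if box: im=im[box[1]:box[3],box[0]:box[2]]
    im=cv2.resize(im,None,fx=k,fy=k,interpolation=cv2.INTER_CUBIC); cv2.imwrite(f'pics/{name}.png',im[:,:,::-1])
E
python3 - <<'E'
from h import *
s=cv2.imread('pics/scene0.png')[:,:,::-1];t=cv2.imread('pics/top0.png')[:,:,::-1]
save(s,'sc1',(130,140,330,300),4); save(t,'tc1',(180,170,330,310),5)
cs=viewer.get_calibration('scene');ct=viewer.get_calibration('top')
for p in [(258,198),(283,216),(40,190),(350,218)]: print('s',p,onz(cs,p,0))
for p in [(250,180),(415,184),(70,330),(300,330)]: print('t',p,onz(ct,p,0))
E
```

```text
s (258, 198) [0.72031599 0.15951427 0.        ]
s (283, 216) [0.71647623 0.04480995 0.        ]
s (40, 190) [0.2246675  0.62399685 0.        ]
s (350, 218) [ 0.85239482 -0.07830959  0.        ]
t (250, 180) [0.64451352 0.030817   0.        ]
t (415, 184) [ 0.63057732 -0.42910303  0.        ]
t (70, 330) [0.24067737 0.51486084 0.        ]
t (300, 330) [ 0.23918374 -0.10116576  0.        ]
```

View pics/sc1.png

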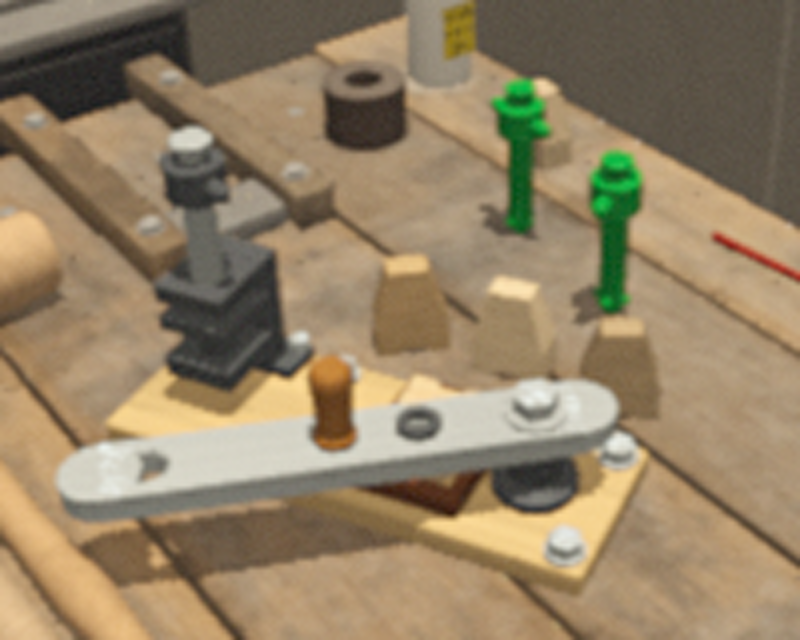

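View pics/tc1.png

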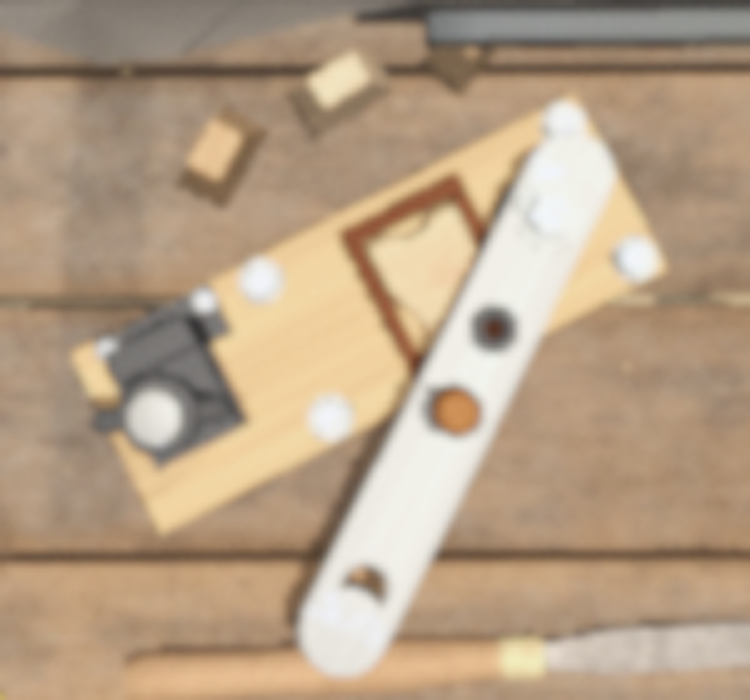

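```bash
python3 - <<'E'
from h import *
cs=viewer.get_calibration('scene');ct=viewer.get_calibration('top')
T=lambda x,y:(180+x/5,170+y/5); S=lambda x,y:(130+x/4,140+y/4)
for n,t,s in [('button',T(155,413),S(190,139)),('handle',T(456,411),S(330,366)),('pivotbolt',T(553,212),S(536,393)),('green?',T(455,80),S(620,325))]:
    P,g=tri(ct,t,cs,s); print(n,P.round(4),'gap',g.round(4))
b=onz(ct,T(155,413),.198);h=onz(ct,T(456,411),.122); print('plane: button',b,'handle',h)
# base corners z=.018
C=[onz(ct,T(*p),.018) for p in [(160,533),(668,268),(575,97),(75,352)]]
for c in C: print(c.round(4))
print([np.linalg.norm(C[i]-C[i-1]).round(4) for i in range(4)])
pv=onz(ct,T(553,212),.082); print('pv',pv, np.linalg.norm((pv-h)[:2]))
for r in (0,60,120): # overhead sight lines
    e,d=ray(cs,(330,r)); print(r,e+d*(0.65-e[0])/d[0])
print(manip.solve_ik([b[0],b[1],.23],manip.current_tcp_rot()))
E
```

```text
button [0.4537 0.1137 0.1949] gap 0.0001
handle [ 0.451  -0.022   0.1196] gap 0.0016
pivotbolt [ 0.5483 -0.0734  0.0838] gap 0.0008
green? [ 0.6293 -0.0338  0.0667] gap 0.0282
plane: button [0.45381009 0.11338396 0.198     ] handle [ 0.4504233  -0.02144549  0.122     ]
[0.3817 0.1328 0.018 ]
[ 0.5214 -0.1413  0.018 ]
[ 0.615  -0.0927  0.018 ]
[0.4777 0.1796 0.018 ]
[np.float64(0.1068), np.float64(0.3077), np.float64(0.1055), np.float64(0.305)]
pv [ 0.54807775 -0.07336938  0.082     ] 0.11060054708987799
0 [ 0.65       -0.11219395  0.54213455]
60 [ 0.65       -0.12419355  0.45224416]
120 [ 0.65       -0.13796097  0.34911087]
[ 0.68245861  0.31227874 -1.1407065   1.97276582  0.32445624  1.05817052
 -1.74054936]
```

The lock pin is the grey one at scene (177,175), top (211,253). The green look‑alikes are at scene (260,175) and (284,190) and I leave them alone. The crops show the grey pin standing in the dark bracket. Its button triangulates to z = 0.195 (expected about 0.198). The handle is 0.1106 m from the pivot (expected 0.110), and the base edges come out at 0.307 × 0.106 m. So the choice and the frame agree, with the gate about 0.61 rad open.

```bash
cat >> h.py <<'E'
Y=np.array([-.454,.891]);Y/=np.linalg.norm(Y);X=np.array([Y[1],-Y[0]])
PIV=np.array([.5470,-.0737]); HOLE=np.array([.4513,.1131]); BUT=np.array([.4538,.1136])
def quat(u,s=1):
    x=np.array([u[0],u[1],0])*s; z=np.array([0,0,-1.]); return R.from_matrix(np.c_[x,np.cross(z,x),z]).as_quat()
def rot(v,a): return np.array([np.cos(a)*v[0]-np.sin(a)*v[1],np.sin(a)*v[0]+np.cos(a)*v[1]])
def push(th,back): # TCP xy and closing direction with tool `back` behind handle axis
    t=rot(X,th); return PIV+.110*rot(Y,th)-back*t, t
E
python3 - <<'E'
from h import *
h=np.array([.4506,-.0217]); d=h-PIV; th=np.arctan2(-(d@X),d@Y); print('theta',th)
for s in (1,-1):
    for a,b,z in [(th,.046,.25),(th,.046,.085),(0,.03,.085)]:
        p,t=push(a,b); q=manip.solve_ik([*p,z],quat(t,s)); print(s,p,None if q is None else np.round(q,2))
    q=manip.solve_ik([*HOLE,.13],quat(X,s));print(None if q is None else np.round(q,2))
E
```

```text
theta 0.6048626099922472
1 [ 0.42834826 -0.06196264] [ 1.27  0.22 -1.3   2.02  0.24  1.07  0.94]
1 [ 0.42834826 -0.06196264] [ 0.89  0.48 -0.95  2.18  0.58  0.76  0.63]
1 [0.47032988 0.01069013] [ 0.66  0.52 -0.89  2.09  0.58  0.79 -0.12]
[ 0.68  0.61 -1.24  2.07  0.71  0.98 -0.47]
-1 [ 0.42834826 -0.06196264] [ 0.83  0.1  -0.79  2.03  0.08  1.05 -2.05]
-1 [ 0.42834826 -0.06196264] [ 0.59  0.36 -0.58  2.18  0.32  0.67 -2.28]
-1 [0.47032988 0.01069013] [-0.65  0.44  0.68  2.13 -0.43  0.71 -2.35]
[-1.06  0.4   0.91  2.12 -0.43  0.82 -2.55]
```

```bash
python3 - <<'E'
from h import *
p0=manip.current_tool_pos()
manip.servo_line([p0[0],p0[1],.33],vel=.25)
effector.close(10)
p,t=push(.605,.048)
manip.move_pose([*p,.25],quat(t))
print(manip.current_clock(),manip.current_tool_pos(),manip.current_force(),manip.current_finger_gap())
save(viewer.get_image('scene'),'s2');save(viewer.get_image('top'),'t2')
E
```

```text
4.15 [ 0.42778903 -0.06465938  0.25018075] [-0.85530635 -0.31163258  0.09525019] 0.0005129767931463933
```

View pics/s2.png

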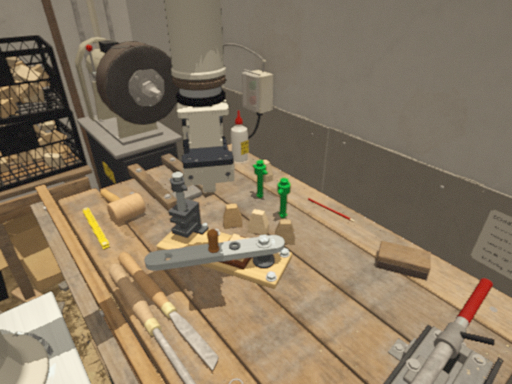

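```bash
python3 - <<'E'
from h import *
c=viewer.get_calibration('scene')
p=manip.current_tool_pos()
print(proj(c,[p,p+[0,0,.066],p+[0,0,.2],[.453,.113,.198]]), manip.current_q().round(3))
E
```

```text
[[208.92555465 190.37848641]
 [205.97912649 157.03548147]
 [198.82101442  76.03131182]
 [177.18666237 173.77354273]] [ 1.233  0.189 -1.24   2.022  0.204  1.066  0.973]
```

View pics/t2.png

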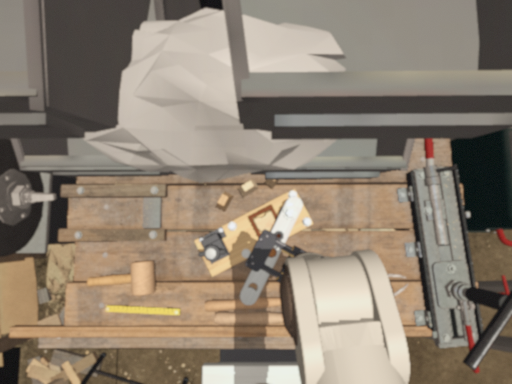

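Fingertips project to (209,190) in the scene view and match the picture, behind (robot side of) the handle. Descending and pushing.

```bash
python3 - <<'E'
from h import *
p,t=push(.605,.048)
manip.servo_line([*p,.09],quat(t),vel=.12)
print('down',manip.current_clock(),manip.current_tool_pos(),manip.current_force())
for th in (.605,.45,.30,.18,.10):
    p,t=push(th,.032)
    manip.servo_line([*p,.09],quat(t),vel=.06)
    print(th,manip.current_clock(),manip.current_tool_pos().round(4),manip.current_force().round(2))
save(viewer.get_image('scene'),'s3',(130,100,330,300),4)
save(viewer.get_image('top'),'t3',(180,170,330,310),5)
E
```

```text
down 5.7333 [ 0.42791713 -0.06383731  0.09050856] [0.43361004 0.37406393 0.74944122]
0.605 6.15 [ 0.4353 -0.0491  0.0902] [-0.44 -0.51  0.28]
0.45 6.5917 [ 0.4399 -0.0328  0.09  ] [-1.35  0.67 -0.05]
0.3 7.025 [ 0.4472 -0.0175  0.0899] [-0.12 -0.76 -0.59]
0.18 7.4 [ 0.4547 -0.006   0.0899] [ 0.78  0.28 -0.42]
0.1 7.7 [0.4606 0.0013 0.09  ] [-0.05 -0.19  0.48]
```

View pics/s3.png

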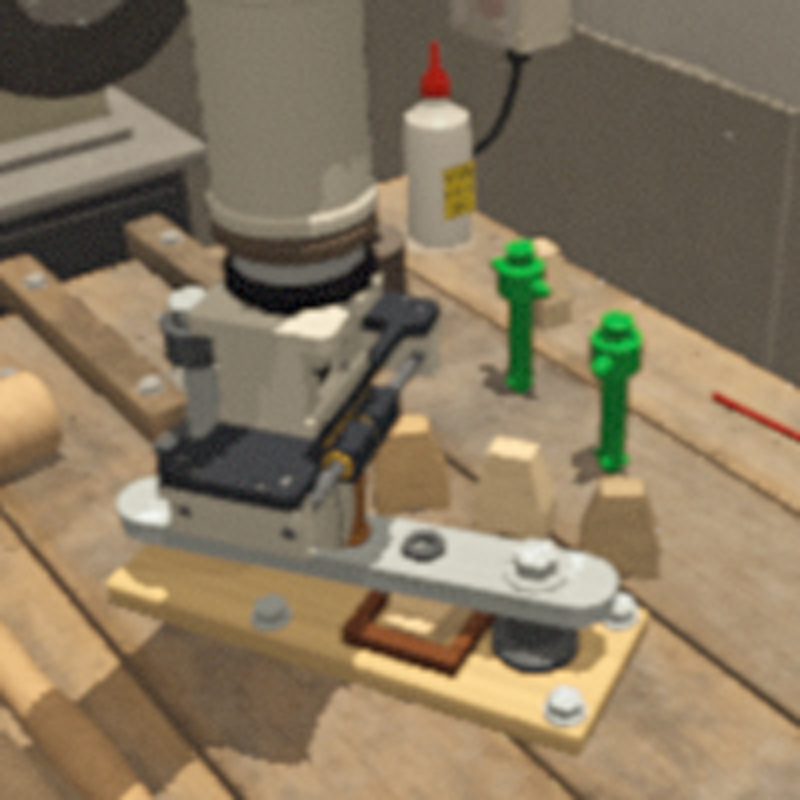

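View pics/t3.png

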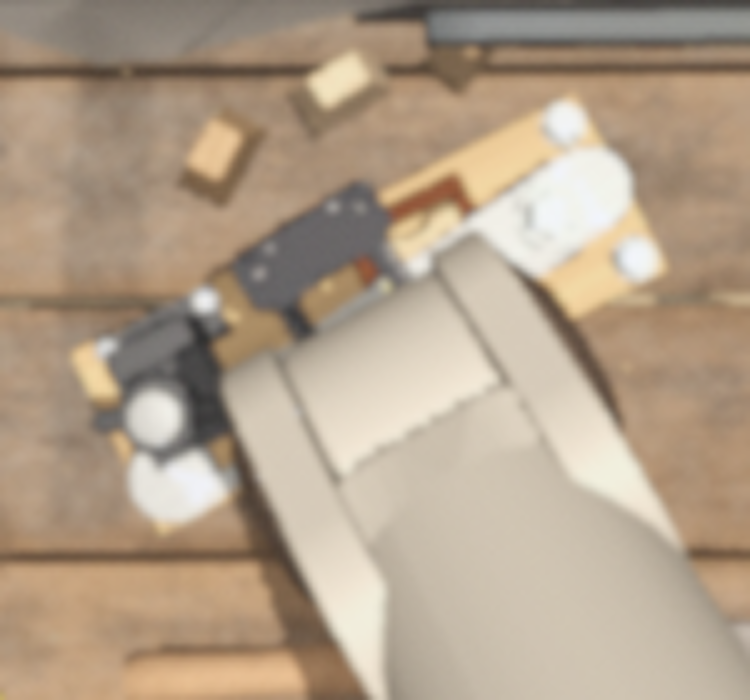

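The gate is following the fingers and is nearly shut. The gripper is clear of the pin (top-crop button at (155,415) unchanged). Closing the rest under force watch.

```bash
python3 - <<'E'
from h import *
back=.032; q=quat(X)
for th in (.05,):
    p,t=push(th,back); manip.servo_line([*p,.09],quat(t),vel=.05)
for d in np.arange(0,.022,.002):
    p,t=push(0,back-d); manip.servo_line([*p,.09],q,vel=.04)
    f=manip.current_force(); a=manip.current_tool_pos()
    print(round(d,4),manip.current_clock(),a.round(4),((a[:2]-p)@X).round(4),f.round(2))
    if -(f[:2]@X)>10: break
manip.sleep(.3); print(manip.current_force())
save(viewer.get_image('top'),'t4',(180,170,330,310),5)
E
```

```text
0.0 8.3583 [0.4687 0.0099 0.09  ] 0.0001 [ 0.29 -0.13  0.04]
0.002 8.6083 [0.4701 0.0106 0.0899] -0.0002 [-1.25  0.55  0.37]
0.004 8.8583 [0.4722 0.0117 0.0899] 0.0001 [-0.6   0.08 -0.19]
0.006 9.1083 [0.4725 0.0119 0.0898] -0.0015 [-5.59 -1.59  4.73]
0.008 9.3583 [0.4726 0.0119 0.0896] -0.0035 [-10.41  -4.01   9.11]
[-10.51184828  -3.14045064   9.14494023]
```

View pics/t4.png

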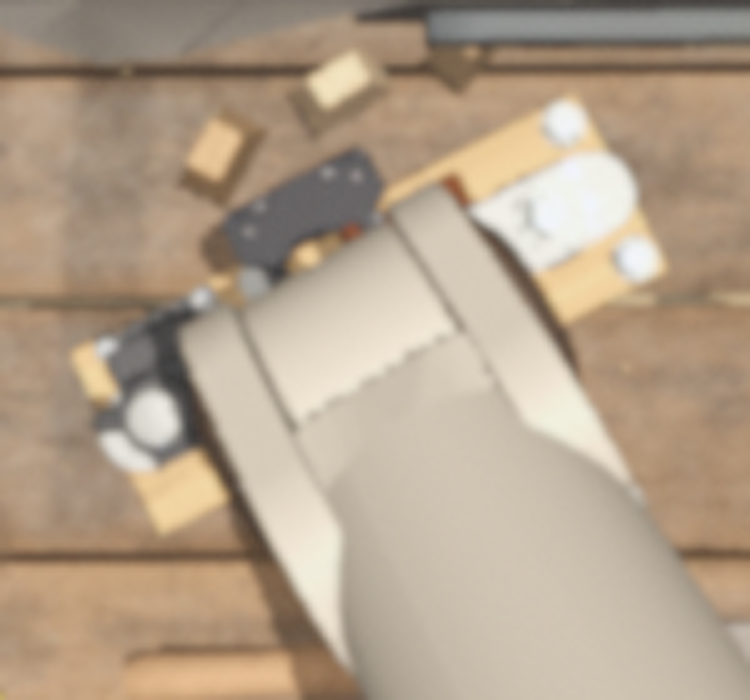

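Force rose sharply at the expected position, so the gate seems to be on its stop. I'll back off, rise and check with measured handle/pivot positions.

```bash
python3 - <<'E'
from h import *
p,t=push(0,.055); q=quat(X)
manip.servo_line([*p,.09],q,vel=.12)
p=p-.05*Y-.06*X
manip.servo_line([*p,.26],q,vel=.2)
print(manip.current_clock(),manip.current_force())
save(viewer.get_image('scene'),'s5',(130,100,330,300),4)
save(viewer.get_image('top'),'t5',(180,170,330,310),5)
E
```

```text
11.2 [-0.67558026  0.51004383  0.44463329]
```

View pics/s5.png

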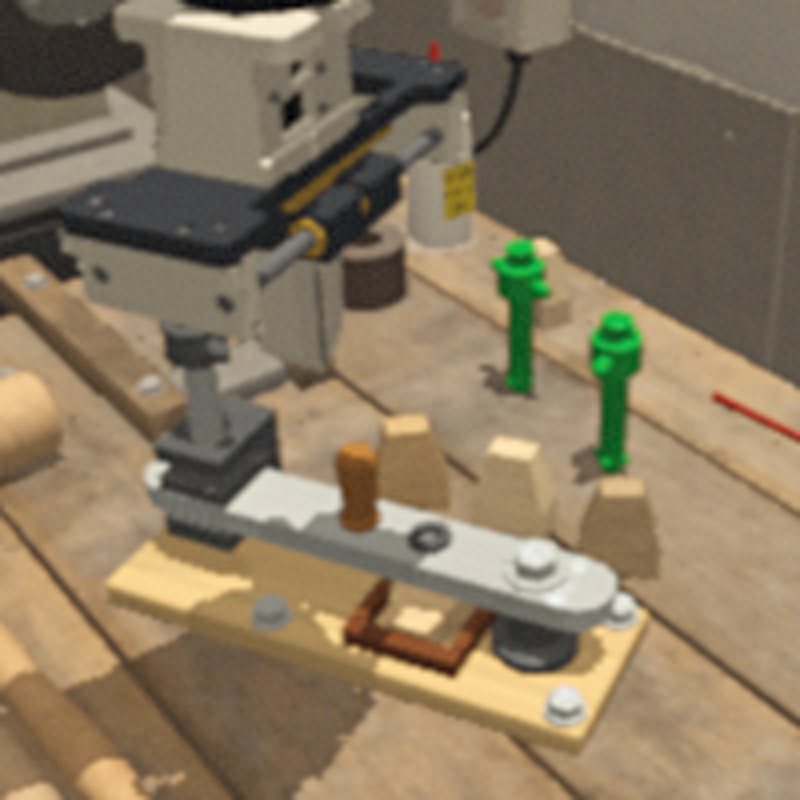

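View pics/t5.png

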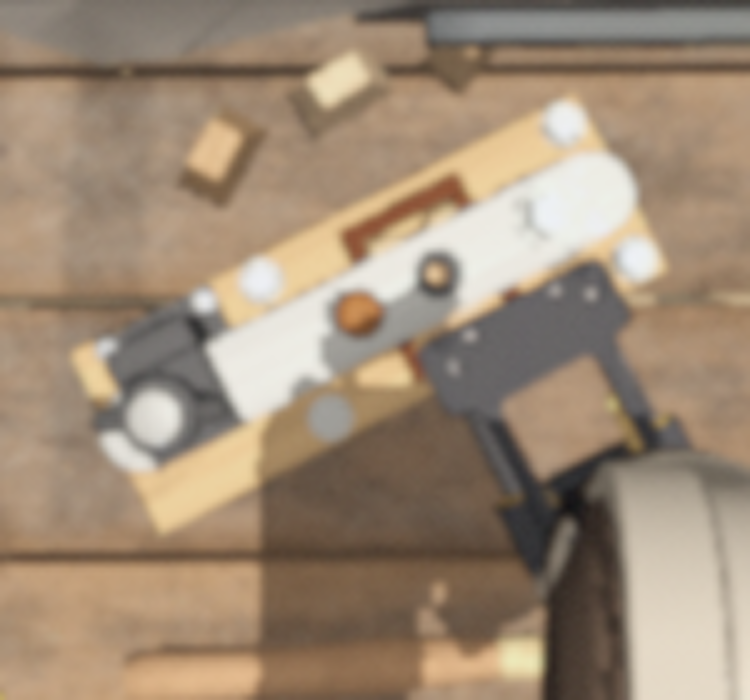

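```bash
python3 - <<'E'
from h import *
ct=viewer.get_calibration('top')
t=cv2.imread('pics/t5.png'); hsv=cv2.cvtColor(t,cv2.COLOR_BGR2HSV)
def cent(m,box):
    z=np.zeros_like(m);z[box[1]:box[3],box[0]:box[2]]=m[box[1]:box[3],box[0]:box[2]]
    n,l,s,c=cv2.connectedComponentsWithStats(z); i=1+np.argmax(s[1:,4]); return c[i],s[i]
hc,hs=cent(cv2.inRange(hsv,(5,140,110),(20,255,255)),(310,270,410,360))
bc,bs=cent(cv2.inRange(hsv,(0,0,150),(180,70,255)),(115,375,200,450))
print(hc,hs,bc,bs)
T=lambda p:(180+p[0]/5,170+p[1]/5)
h=onz(ct,T(hc),.118)[:2]; d=h-PIV
print('handle',h,'theta',np.arctan2(-(d@X),d@Y),np.linalg.norm(d)); print('button',onz(ct,T(bc),.198))
d2=onz(ct,T((357,313)),.122)[:2]-PIV; print(np.arctan2(-(d2@X),d2@Y))
for z in(.26,.215,.136):
    for xy in (BUT,HOLE): 
        q=manip.solve_ik([*xy,z],quat(X)); print(None if q is None else q.round(2))
E
```

```text
[358.18617021 313.77659574] [341 297  36  34 940] [150.79980873 420.44564871] [ 115  388   69   62 3137]
handle [0.49697608 0.02530803] theta -0.0034106261584558465 0.11092782265477058
button [0.45060093 0.11519347 0.198     ]
-0.00836220688387812
[ 0.7   0.25 -1.13  1.94  0.26  1.11 -0.07]
[ 0.7   0.25 -1.14  1.94  0.25  1.11 -0.06]
[ 0.64  0.32 -1.09  1.99  0.33  1.02 -0.14]
[ 0.64  0.31 -1.09  2.    0.33  1.02 -0.14]
[ 0.52  0.44 -0.99  2.06  0.48  0.88 -0.27]
[ 0.52  0.44 -0.99  2.07  0.48  0.88 -0.27]
```

The gate measures −0.003 rad, so it is shut, and the handle radius is 0.111 m. The pin is still parked. Now the button.

```bash
python3 - <<'E'
from h import *
q=quat(X)
manip.servo_line([*BUT,.26],q,vel=.2)
manip.servo_line([*BUT,.206],q,vel=.1)
print(manip.current_clock(),manip.current_tool_pos().round(4),manip.current_force().round(2))
for z in np.r_[.200,.196,.192,.188,.184,np.arange(.178,.140,-.006)]:
    w=np.clip((.19-z)/.05,0,1); xy=BUT*(1-w)+HOLE*w
    manip.servo_line([*xy,z],q,vel=.05)
    f=manip.current_force(); a=manip.current_tool_pos()
    print(z.round(4),manip.current_clock(),a.round(4),f.round(2))
    if f[2]>22 or np.linalg.norm(f[:2])>15: print('STOP');break
save(viewer.get_image('scene'),'s6',(130,100,330,300),4)
E
```

```text
13.0917 [0.454  0.1137 0.2063] [-0.32  0.45  0.06]
0.2 13.3583 [0.4538 0.1136 0.2   ] [ 0.05  0.15 -0.38]
0.196 13.6083 [0.4545 0.1139 0.1965] [-0.14  0.75  4.75]
0.192 13.8583 [0.4541 0.1138 0.1924] [-1.07  0.2   6.47]
0.188 14.1083 [0.4533 0.1134 0.1877] [-0.59  0.42  0.28]
0.184 14.3583 [0.4531 0.1134 0.1836] [-0.04  0.91 -0.52]
0.178 14.625 [0.4528 0.1134 0.1776] [ 0.15  0.09 -0.24]
0.172 14.8917 [0.4526 0.1134 0.1716] [-0.47  0.98 -0.  ]
0.166 15.1583 [0.4523 0.1133 0.1656] [0.08 0.05 0.07]
0.16 15.425 [0.4518 0.1132 0.1596] [-0.47  0.45  0.31]
0.154 15.6917 [0.4516 0.1132 0.1536] [0.04 0.17 0.38]
0.148 15.9583 [0.4513 0.1131 0.1476] [-0.52 -0.11 -0.14]
0.142 16.225 [0.4521 0.1134 0.1422] [1.24 0.59 3.68]
```

View pics/s6.png

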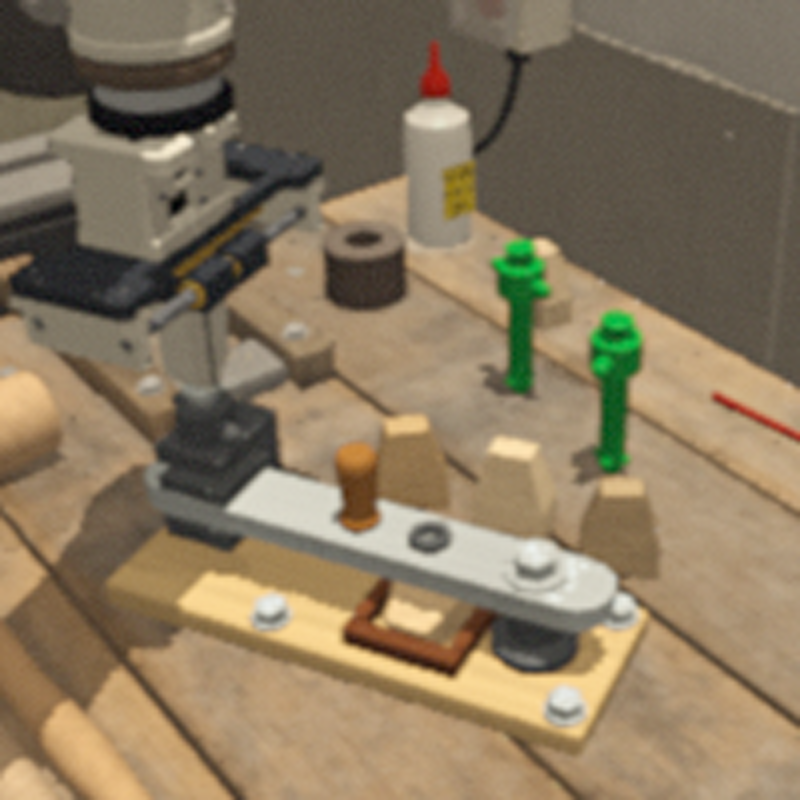

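The pin dropped away once the balls cleared. Contact came again at about 0.143, near the home height of 0.144 with the button up. I'll press fully to seat it, then release.

```bash
python3 - <<'E'
from h import *
q=quat(X)
for z in np.arange(.140,.130,-.002):
    manip.servo_line([*HOLE,z],q,vel=.03)
    f=manip.current_force(); a=manip.current_tool_pos()
    print(z.round(4),manip.current_clock(),a.round(4),f.round(2))
    if f[2]>22: break
manip.servo_line([*HOLE,.16],q,vel=.06); manip.sleep(.3)
print(manip.current_force())
# probe: does button stand at .144 again?
for z in (.150,.146,.144,.142,.141):
    manip.servo_line([*HOLE,z],q,vel=.05); print('probe',manip.current_tool_pos()[2].round(4),manip.current_force().round(2))
manip.servo_line([*HOLE,.2],q,vel=.1)
p=HOLE-.2*Y-.1*X
manip.servo_line([*p,.26],q,vel=.25)
print(manip.current_clock())
save(viewer.get_image('scene'),'s7',(130,100,330,300),4)
save(viewer.get_image('top'),'t7',(180,170,330,310),5)
E
```

```text
0.14 16.525 [0.452  0.1134 0.1404] [2.03 0.61 4.92]
0.138 16.775 [0.452  0.1134 0.1384] [2.63 0.35 6.57]
0.136 17.025 [0.452  0.1134 0.1365] [2.39 0.04 6.55]
0.134 17.275 [0.4522 0.1135 0.136 ] [-4.08 -2.05 25.48]
[ 0.0742153  -0.04539046  1.10072734]
probe 0.1495 [-0.05 -0.18  0.46]
probe 0.1458 [0.18 0.13 0.79]
probe 0.1443 [-0.25  0.4   3.76]
probe 0.1422 [0.18 0.77 3.05]
probe 0.1411 [-0.46  1.37  4.85]
21.325
```

View pics/s7.png

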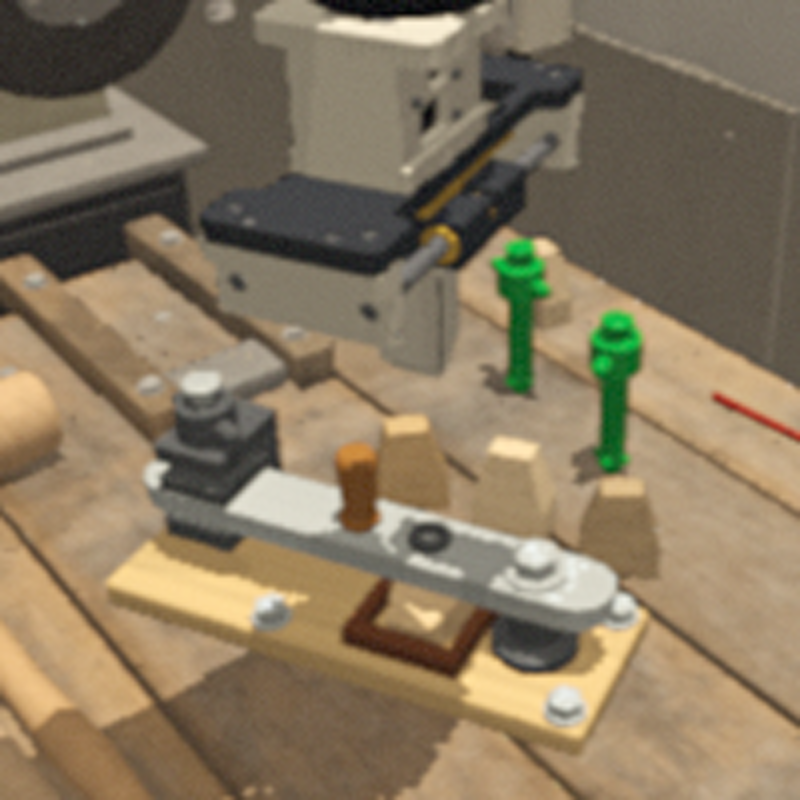

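View pics/t7.png

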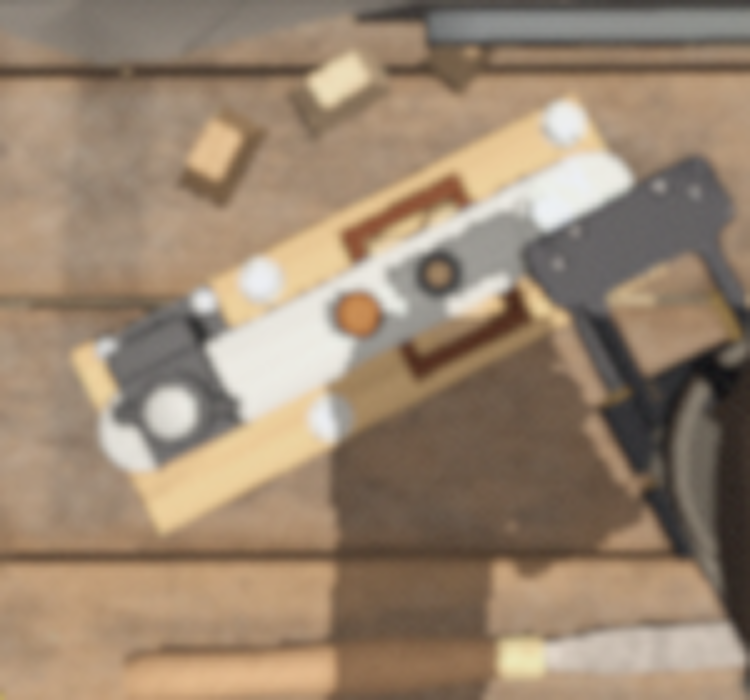

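The collar sits on the bracket, and the button is up and proud in both views. The probe felt it at z ≈ 0.144, which is home with the button up. Triangulating once more, then handing in.

```bash
python3 - <<'E'
from h import *
cs=viewer.get_calibration('scene');ct=viewer.get_calibration('top')
print(tri(ct,(180+171/5,170+411/5),cs,(130+202/4,100+382/4)),HOLE)
d=onz(ct,(180+358/5,170+314/5),.118)[:2]-PIV; print('theta',np.arctan2(-(d@X),d@Y))
print(manip.current_force().round(2),manip.current_clock())
manip.hand_in()
E
```

```text
(array([0.4526457 , 0.11265106, 0.14106641]), np.float64(0.0016761886753896775)) [0.4513 0.1131]
theta -0.0029170833106252213
[-0.03  0.39  0.86] 21.425
the job is handed in; nothing more can be done
```

I swung the gate shut by its handle, pressed the pin's button, sent the pin home and let the button come back up. I handed the job in at 21.4 s of the 40 s allowed; no verdict is reported.

**Gate:** It went firm at its stop at about 10 N. The camera then put it at about −0.003 rad, both before the pin was pressed and again at the end.

**Pin:** It dropped by its own weight once the button was pressed and the balls cleared. A full press then hit a hard stop at z = 0.136, where the pressed button should be with the collar on the bracket (25 N). I did not measure its upright angle; it looked upright in the pictures.

**Button:** A light probe after release met it at about 0.144, which is the height for home with the button up.

**Disagreement:** The last two-camera fix put the button 3 mm lower, at 0.141, and 1.4 mm from the hole's centre. I trusted the touch reading over the camera for the height. The cameras had also read 2–3 mm low on the parked button and the handle.

**Rest of the scene:** By eye, the work block, the spare blocks and the green look-alikes had not moved. The robot was clear of everything at the end.

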